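# Hook a setting post out of the gap between two drawer stacks and stand it on its plate

## Task

The top-heavy setting post has ended up in the narrow gap under the small drawer unit, where no fingers fit. Take the hooked pick from its leaning rest, reach its hook behind the post's stem low down and drag the post out, still standing, into the open in front of the unit, put the pick back on its rest as it was, and then stand the post upright in the middle of the small square iron plate, setting it down before letting go. Never let the post topple, do not touch it with the fingers while it is still in the gap, and leave the jar, knob, wood block, bearing and tape roll where they are.

Things in the scene. Friction and masses are not known exactly. Their poses are not given: they have to be found in the camera images.
- cabinet: Fixed drawer unit: two grey drawer stacks under one wooden top (upper face 179 mm up), with a gap 72 wide between them: open in front only, floor the bench, roof 165 up, back panel 4. Unit depth 105 (x), width 204 (y). Origin: bench level, mid-gap, mid-depth; x runs from the open front (x=-52.5) to the back, y left. Front knobs stick out 13. A tin 40 tall lies on the top. Place and yaw vary.
- post_centre (a point): Loose upright steel post, 120 mm high, 0.2-0.33 kg, top-heavy: foot 40 dia 8 thick; stem 12 dia up to 86; head 32 dia from 86 to 120. Point: on its axis, 60 above its underside; z its axis. Starts in the gap, axis 35-50 behind the front, 0-10 left of the gap's middle. Slides upright if pulled slowly at the stem within 25 of the bench; may tip if pulled higher.
- pick_grip (a point): Loose hooked pick, 0.09 kg: wood handle (16 across y, 20 the other way, 100 long), then a 7 mm round shaft with a side hook at its end. Point: middle of the handle. Axes as it leans in the rest: z up, y left; from hook to handle is (-0.469, 0, 0.883), 28 deg from z. Point is 210 mm from pick_hook; handle spans 160-260. Grasp end-on, closing across y; lift straight up.
- pick_hook (a point): The pick's lower end: centre of the shaft's end, axes as pick_grip. From here the hook, a 6 mm round rod, runs sideways to (-6, +17, 0) mm: 20 to the left with its round end, and slightly back towards the handle's side.
- rest: Fixed rest: base plate 130 (x) by 70 (y) by 6 mm; on it a wooden channel 28 deg from vertical, upper end towards -x. The shaft lies on its upper side between rails 13 apart, loose; channel spans 30-145 mm from the pick's hook end. Origin: bench level, middle of base; axes as the pick's. Pick in place: pick_hook at (45, 0, 9.5) mm, hook on the base plate against a toe bar 8 high.
- plate: Fixed small square dark iron plate, 80 by 80, upper face 20 above the bench. Origin: bench level under its middle; z up.
- jar: Bystander: glass screw jar, 62 diameter, 82 high, standing behind the plate. Origin at its underside.
- knob: Bystander: dark round knob, 48 diameter, 52 high, behind the rest. Origin at its underside.
- block: Bystander: wood block, 50 by 110 by 30, left of the drawer unit. Origin at its underside.
- bearing: Bystander: ball bearing lying flat, 60 diameter, 18 high, right of the lane in front of the gap. Origin at its underside.
- tape: Bystander: tape roll lying flat, 68 diameter, 25 high, left of the lane in front of the gap. Origin at its underside.
There are look-alikes about, which are no part of the job. What is shaped like the part that bears post_centre but purple is not meant.

How it is judged:
By the outcome, as a careful person would: the job done as asked, in the order asked, and still so for the second after the job is handed in, with the robot touching nothing.
It also fails if it takes over 72 s, if anything falls off the work surface, if the arm or the gripper's body presses on something with over 40 N, if the wrist force passes 120 N, or if a joint passes its speed limit or range.

## Robot

A 6-joint arm with a two-finger parallel gripper is mounted at the origin on a cart in front of the work surface, level with it; the furniture and walls round the work are solid. World frame = base frame: x ahead of the robot, y to its left, z up, the work surface at z = 0. Lengths are in m, angles in rad, forces in N, time in s.
With the tool pointing down it reaches from about 0.3 to 0.85 m from the base axis. Payload 4.2 kg.
Tool frame: the origin (TCP) lies at the very end of the fingers, on their centre line; the grasp point (between the pads) lies 19 mm behind it; z points along the fingers, y is the line along which they close (so a half turn about z gives the same grasp; the last joint's range is limited). The gripper opens to 91 mm and grips with 3 to 60 N. Pads are 32 mm wide; open, the fingers measure 118 mm over their backs; the gripper's body (76 mm by 178 mm) begins 60 mm behind the grasp point.
Start: joints at [-1.19, 0.32, 1.565, -0, 1.257, -0.02], TCP at [0.224, -0.529, 0.214] pointing down, gripper open.
Joint ranges: [-3.11, 3.11], [-0.84, 2.01], [0.21, 2.61], [-1.34, 4.49], [0.05, 2.63], [-2.56, 2.56]. Speed limits (rad/s): [2.57, 2.57, 3.14, 3.14, 3.14, 3.14].

## Interface

Orientations are given as a unit quaternion [x, y, z, w].
In Python, from bench import get_state, grab_frame, hand_in, regions_of gives the robot as it stands.
- The arm moves only by the tool carry_out, never from a script. Its argument "motion" is one flat list of numbers, 7 for each row, row after row: the shift along the tool's x, y, z scaled (see below), then the turn, a rotation vector about the tool's x, y, z scaled (see below), then the closure in counts, from 0 (fully open) to 255 (shut). A call has 1 to 20 rows; each row is the pose to reach, as a shift and turn from the pose commanded when the call began, along the tool's axes at that moment, turning the shorter way round; what a row does not reach only later rows make up. The controller multiplies each number of a shift by 1 m and each number of a turn by 2 pi rad. A row lasts 1/8 s, in which the tool goes at most 62.5 mm and 10.7 degrees, less where a joint would pass 70% of its speed; a pose out of reach is approached as far as the arm can. A call with a number of a shift or a turn outside -1 to 1 is refused whole. A call with a gripper value outside its range is refused whole. The fingers move at their own pace and stop on an object; "newtons" is the grip in N (left out, the last holds). Time passes only in rows, so rows that repeat a pose let the fingers close. It gives the time, the measured TCP pose, the force, the opening and the grip force at its end, in the units of the state.
- get_state(): the state, without advancing time (a new reading comes with each control period).
- grab_frame(name): name is "scene" or "top"; returns a dict with "frame" (384x512x3 uint8, red, green, blue), "z_map" (384x512 float32, m along the optical axis (not along the pixel's ray), 0 where there is no reading), "mtx" (3x3 intrinsics, pixels), "rvec" (rotation vector, rad) and "tvec" (3), from world to camera coordinates, as OpenCV has them. Camera axes: x right, y down, z forward; pixel columns grow to the right and rows downward; lengths in m; the calibration is good to about 2 mm. A picture is of the moment at which its call begins.
- hand_in(): hands the job in; it is judged then, once.
Trained networks look in the newest picture that a camera, given by its name, has taken for a name from the list of things; names that differ only in an ending like _2 or _b are one class to them, and where a whole thing is asked for, a point or a joint stands for the part that bears it (a point fixed in the world has none). Each returns a list of dicts, best first, with "score" (0 to 1); they miss things now and then, are a little off and sometimes report something else, mostly with a low value. They report only what shows in the picture. A call takes as long as a camera call. They do not tell look-alikes from the thing itself.
- regions_of(camera, target): "pixels" (384x512 bool, what is visible of it) and "extent" ([centre column, centre row, width, height] in pixels, round what is visible of it).
The state is a dict: "t": time; "joint_positions": joint angles; "dq": joint speeds; "joint_torque": joint torques, N m; "position": TCP position; "eef_rot": TCP orientation; "wrist_force": force on the tool from outside, world axes, zero at the start; "ft_torque": the same for the moment, N m; "finger_gap": finger opening in m; "grip_force": force on a finger pad.
Only numpy, scipy, OpenCV 4.12 (cv2) and the standard library are available. Lean on these libraries where they do the work, as an engineer would, in place of code of your own. Each camera call takes 0.05 s, during which the arm holds its last target. There are 200 camera calls.

## Working session

There is one attempt and no reset: what is moved stays moved. The work goes in short steps, Python scripts to look and compute and a tool call to move; the robot and the scene stay as the last step left them, time stands still between calls to the robot, and variables do not carry over. Pictures are saved under pics/ and viewed, at most 12 in all, crops included, and the job is handed in when it is done.

Besides the shell and the picture viewer there is one more tool, called after ">>>" as name(argument=value, ...) on one line, values as JSON. carry_out: Moves the arm, as the interface text tells. Its arguments: {"type":"object","properties":{"motion":{"type":"array"},"newtons":{"type":"number"}},"required":["motion"]}

```bash
ls; mkdir -p pics; cat > h.py <<'E'
import numpy as np, cv2
from scipy.spatial.transform import Rotation as R
from bench import get_state, grab_frame, hand_in, regions_of
def save(f,n): cv2.imwrite('pics/'+n, f['frame'][:,:,::-1])
def cloud(f):
    z=f['z_map']; v,u=np.mgrid[:384,:512]; K=f['mtx']
    pc=np.stack([(u-K[0,2])/K[0,0]*z,(v-K[1,2])/K[1,1]*z,z],-1)
    Rm=cv2.Rodrigues(np.array(f['rvec'],float))[0]
    return (pc-np.array(f['tvec']).ravel())@Rm, z>0
E
python3 - <<'E'
from h import *
s=get_state(); print({k:np.round(v,3) for k,v in s.items()})
for c in ['scene','top']:
    f=grab_frame(c); save(f,c+'0.png'); P,ok=cloud(f)
    Rm=cv2.Rodrigues(np.array(f['rvec'],float))[0]; print(c,'cam',-Rm.T@np.array(f['tvec']).ravel())
    for n in ['cabinet','post_centre','pick_grip','pick_hook','rest','plate','jar','knob','block','bearing','tape']:
        for r in regions_of(c,n)[:3]:
            m=r['pixels']&ok; p=P[m]
            if len(p): print(c,n,round(r['score'],2),np.round(r['extent']),np.round(np.median(p,0),3),np.round(np.percentile(p,2,0),3),np.round(np.percentile(p,98,0),3))
E
```

```text
pics
{'t': np.float64(0.0), 'joint_positions': array([-1.19 ,  0.32 ,  1.566, -0.   ,  1.257, -0.02 ]), 'dq': array([ 0.001,  0.   , -0.001,  0.002,  0.   ,  0.   ]), 'joint_torque': array([-1.0000e-03, -4.1247e+01, -2.3197e+01,  7.3000e-02,  4.6000e-02,
       -0.0000e+00]), 'position': array([ 0.224, -0.529,  0.213]), 'eef_rot': array([ 0.98 ,  0.199, -0.   , -0.001]), 'wrist_force': array([0.121, 0.3  , 0.755]), 'ft_torque': array([-0.008, -0.009, -0.014]), 'grip_force': np.float64(0.0), 'finger_gap': np.float64(0.091)}
scene cam [-0.27111553  0.77745711  1.1130169 ]
scene cabinet 0.77 [221. 179.  66.  80.] [0.677 0.016 0.149] [ 0.634 -0.099  0.011] [0.759 0.091 0.22 ]
scene post_centre 0.56 [272. 174.  13.  36.] [ 0.628 -0.168  0.064] [ 0.614 -0.199 -0.002] [ 0.663 -0.152  0.123]
scene post_centre 0.51 [227. 190.  10.  33.] [ 0.686 -0.003  0.07 ] [ 0.672 -0.029  0.002] [0.711 0.01  0.124]
scene pick_grip 0.77 [338. 168.  41.  45.] [ 0.412 -0.273  0.199] [ 0.389 -0.284  0.141] [ 0.448 -0.265  0.242]
scene pick_hook 0.67 [345. 156.  18.  20.] [ 0.411 -0.273  0.201] [ 0.389 -0.282  
[... 1773 characters left out ...]
late 0.86 [159. 229.  27.  30.] [0.474 0.272 0.02 ] [0.436 0.234 0.008] [0.513 0.311 0.025]
top jar 0.62 [166. 193.  25.  23.] [0.569 0.248 0.08 ] [0.544 0.224 0.01 ] [0.598 0.28  0.085]
top knob 0.74 [348. 199.  20.  18.] [ 0.574 -0.267  0.048] [ 0.555 -0.29   0.006] [ 0.596 -0.251  0.054]
top block 0.69 [214. 132.  22.  38.] [0.761 0.123 0.03 ] [0.709 0.099 0.018] [0.815 0.147 0.034]
top bearing 0.75 [278. 200.  21.  20.] [ 0.571 -0.071  0.017] [ 0.543 -0.097 -0.   ] [ 0.598 -0.045  0.022]
top tape 0.66 [218. 189.  21.  22.] [0.591 0.106 0.025] [ 0.56   0.074 -0.   ] [0.622 0.138 0.029]
top tape 0.66 [279. 200.  19.  23.] [ 0.57  -0.068  0.016] [ 0.543 -0.097 -0.002] [ 0.598 -0.042  0.022]
```

```bash
python3 - <<'E'
import cv2
a=cv2.imread('pics/scene0.png')[110:330,140:400]; b=cv2.imread('pics/top0.png')[90:300,110:410]
cv2.imwrite('pics/a.png',cv2.resize(a,None,fx=2.7,fy=2.7,interpolation=2)); cv2.imwrite('pics/b.png',cv2.resize(b,None,fx=2.6,fy=2.6,interpolation=2))
E
```

```text
(no output)
```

View pics/a.png

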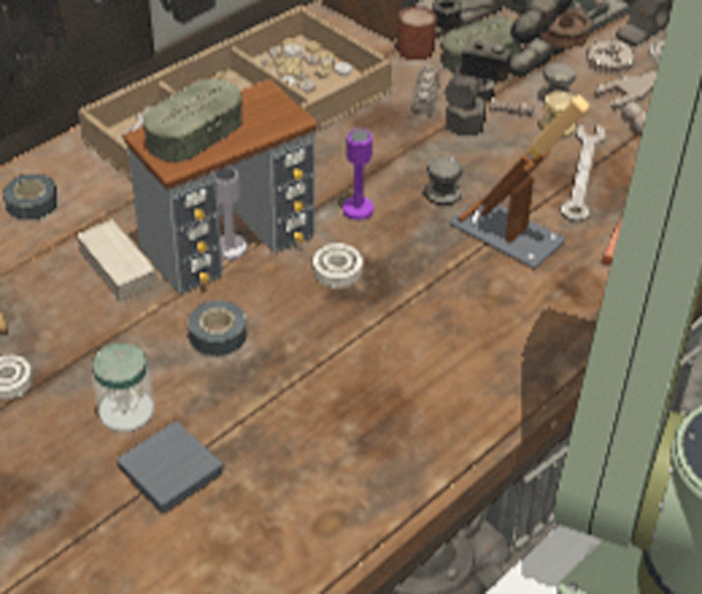

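View pics/b.png

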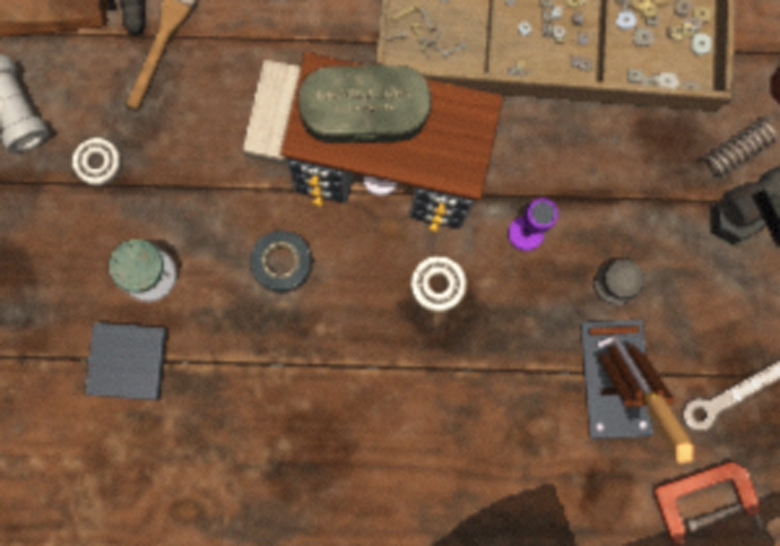

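Both views show the unit with its gap and the grey post in it (scene pixel 227,190; top 254,161, only its foot showing). The purple decoy stands right of the unit. The pick leans in its rest at scene 338,168, and the dark plate is at scene 203,281. The unit's yaw is about -10 deg. Next I fit the known shapes to the point clouds.

```bash
cat > fit.py <<'E'
from h import *
from scipy.optimize import least_squares
def box(q,h):
    d=np.abs(q)-h; return np.linalg.norm(np.maximum(d,0),axis=1)+np.minimum(d.max(1),0)
def post(q): # q rel. to axis foot
    r=np.hypot(q[:,0],q[:,1]); z=q[:,2]; o=[]
    for a,b,ra in [(0,.008,.02),(.008,.086,.006),(.086,.12,.016)]:
        d=np.stack([r-ra,np.abs(z-(a+b)/2)-(b-a)/2],1)
        o.append(np.linalg.norm(np.maximum(d,0),axis=1)+np.minimum(d.max(1),0))
    return np.min(o,0)
def rz(a): return R.from_euler('z',a).as_matrix()
def ls(fun,x0):
    r=least_squares(fun,x0,loss='soft_l1',f_scale=.002); return r.x,np.median(np.abs(fun(r.x)))
def views(cams=('scene','top')):
    D={}
    for c in cams:
        f=grab_frame(c); P,ok=cloud(f); D[c]=(f,P,ok)
    return D
def pts(D,c,name,lo,hi,k=None):
    f,P,ok=D[c]
    m=ok&np.all((P>lo)&(P<hi),-1)
    if name:
        rs=regions_of(c,name); best=np.zeros_like(m)
        for r in rs:
            p=P[r['pixels']&ok]
            if len(p) and np.linalg.norm(np.median(p,0)[:2]-k)<.04: best|=r['pixels']; break
        m&=best
    return P[m]
E
python3 - <<'E'
from fit import *
D=views()
for cs in (['scene'],['top'],['scene','top']):
    g=lambda *a: np.concatenate([pts(D,c,*a) for c in cs])
    print(cs)
    p=g(None,[.58,-.16,.168],[.8,.14,.186])
    print('cab',len(p),np.median(p[:,2]),ls(lambda v:box((p-[v[0],v[1],.172])@rz(v[2]),[.0525,.102,.007]),[.7,-.01,-.17]))
    q=g(None,[.4,.2,.008],[.53,.35,.03])
    print('plate',len(q),np.median(q[:,2]),ls(lambda v:box((q-[v[0],v[1],.01])@rz(v[2]),[.04,.04,.01]),[.472,.273,0.]))
    b=g(None,[.38,-.35,.0035],[.545,-.2,.011])
    print('base',len(b),np.median(b[:,2]),ls(lambda v:box((b-[v[0],v[1],.003])@rz(v[2]),[.065,.035,.003]),[.46,-.27,0.05]))
    h=g('pick_grip',[.3,-.4,.12],[.55,-.2,.3],[.415,-.273])
    T=R.from_euler('y',-28,degrees=True).as_matrix()
    print('grip',len(h),ls(lambda v:box((h-v[:3])@rz(v[3])@T,[.010,.008,.05]),[.42,-.273,.195,0.05]))
    s=g('post_centre',[.6,-.06,.003],[.74,.05,.13],[.685,-.003])
    print('post',len(s),ls(lambda v:post(s-[v[0],v[1],0]),[.69,-.005]))
E
```

```text
['scene']
cab 983 0.1792648876181711 (array([ 0.70366811, -0.01397207, -0.19931876]), np.float64(0.0014520521565418668))
plate 728 0.02012912929540084 (array([ 0.47394408,  0.27087276, -0.04631316]), np.float64(0.001372552363367495))
base 418 0.00664662252673266 (array([ 0.46490998, -0.27013287,  0.17107451]), np.float64(0.0019505137835375544))
grip 153 (array([ 0.41901871, -0.27909162,  0.19337777,  0.06076799]), np.float64(0.0013926165479398542))
post 211 (array([ 0.69147155, -0.00582872]), np.float64(0.0016523699247162297))
['top']
cab 1989 0.17885213751145712 (array([ 0.70576699, -0.01112539, -0.19835852]), np.float64(0.0012374026515084907))
plate 796 0.019940072754197277 (array([ 0.47517035,  0.27382055, -0.05419106]), np.float64(0.0015502159139856378))
base 603 0.006050690483241996 (array([ 0.46786832, -0.27172816,  0.1185957 ]), np.float64(0.0014172916950288992))
grip 226 (array([ 0.41715556, -0.2768154 ,  0.19379464,  0.06588947]), np.float64(0.0006313225768903152))
post 52 (array([ 0.68207393, -0.00653037]), np.float64(0.0009705568022646397))
['scene', 'top']
cab 2972 0.17895739463107813 (array([ 0.70465731, -0.01310014, -0.19848751]), np.float64(0.0013091903284476675))
plate 1524 0.020071280883013107 (array([ 0.47407632,  0.27182535, -0.04398246]), np.float64(0.0015176106201101186))
base 1021 0.006267551540451787 (array([ 0.46674713, -0.27128164,  0.13325142]), np.float64(0.0016498079341285207))
grip 379 (array([ 0.41754971, -0.27782231,  0.19358977,  0.06432751]), np.float64(0.0011186095501838113))
post 263 (array([ 0.69144977, -0.00602027]), np.float64(0.001536693354862645))
```

```bash
cat > plan.py <<'E'
from h import *
import json,os
def tool(yaw,tilt):  # z tilted forward along heading yaw by tilt from down, y = -left
    c,s=np.cos(tilt),np.sin(tilt)
    return R.from_euler('z',yaw)*R.from_matrix(np.array([[c,0,s],[0,-1,0],[s,0,-c]]))
def cur():
    s=get_state(); return np.array(s['position']),R.from_quat(s['eef_rot'])
def rel(p0,r0,p,r):
    d=r0.inv().apply(np.array(p)-p0); w=(r0.inv()*r).as_rotvec()/(2*np.pi)
    return np.round(np.r_[d,w],4)
def load():
    j=json.load(open('cmd.json')); return np.array(j['p']),R.from_quat(j['q'])
def store(p0,r0,v):
    v=np.array(v,float)
    json.dump(dict(p=(p0+r0.apply(v[:3])).tolist(),q=(r0*R.from_rotvec(v[3:6]*2*np.pi)).as_quat().tolist()),open('cmd.json','w'))
def show(poses,base=None):
    p0,r0=base or load()
    for p,r in poses:
        v=rel(p0,r0,p,r); print(v.tolist())
    store(p0,r0,v)
GRIP=np.array([.4165,-.2775,.194]); PSI=.063; T28=np.radians(28)
E
python3 - <<'E'
from plan import *
r=tool(PSI,T28); z=r.as_matrix()[:,2]; t=GRIP+.019*z
show([([.25,-.48,.33],r),(t-.13*z+[0,0,.03],r),(t-.11*z,r)],cur())
E
```

```text
[0.0429, -0.0355, -0.116, -0.0131, 0.077, 0.0527]
[0.2261, -0.1743, -0.108, -0.0131, 0.077, 0.0527]
[0.2349, -0.1712, -0.0604, -0.0131, 0.077, 0.0527]
```

>>> carry_out(motion=[0.0429,-0.0355,-0.116,-0.0131,0.077,0.0527,0,0.0429,-0.0355,-0.116,-0.0131,0.077,0.0527,0,0.0429,-0.0355,-0.116,-0.0131,0.077,0.0527,0,0.2261,-0.1743,-0.108,-0.0131,0.077,0.0527,0,0.2261,-0.1743,-0.108,-0.0131,0.077,0.0527,0,0.2261,-0.1743,-0.108,-0.0131,0.077,0.0527,0,0.2261,-0.1743,-0.108,-0.0131,0.077,0.0527,0,0.2349,-0.1712,-0.0604,-0.0131,0.077,0.0527,0,0.2349,-0.1712,-0.0604,-0.0131,0.077,0.0527,0,0.2349,-0.1712,-0.0604,-0.0131,0.077,0.0527,0])

```text
t: 2.95
position: [0.3742, -0.2811, 0.2758]
eef_rot: [0.97, 0.03, 0.242, -0.007]
wrist_force: [0.3, -0.9, 0.2]
finger_gap: 0.091
grip_force: 0.0
```

```bash
python3 - <<'E'
from plan import *
p,r=cur(); pc,rc=load(); print(p,pc,np.degrees((rc.inv()*r).magnitude()),get_state()['joint_positions'])
r=tool(PSI,T28); z=r.as_matrix()[:,2]; t=GRIP+.019*z
show([(t-.05*z,r),(t,r)])
E
```

```text
[ 0.37420046 -0.28108679  0.27580061] [ 0.37382637 -0.28016941  0.27436595] 0.11123721088495397 [-0.96192326 -0.0403264   1.9427831   0.48880534  1.0246404   0.33379419]
[0.0, 0.0, 0.06, -0.0, 0.0, -0.0]
[0.0, 0.0, 0.11, -0.0, 0.0, -0.0]
```

>>> carry_out(motion=[0,0,0.04,0,0,0,0,0,0,0.07,0,0,0,0,0,0,0.09,0,0,0,0,0,0,0.11,0,0,0,0,0,0,0.11,0,0,0,0])

```text
t: 3.58
position: [0.4258, -0.2779, 0.1777]
eef_rot: [0.97, 0.03, 0.242, -0.008]
wrist_force: [-0.9, -0.6, 0.7]
finger_gap: 0.0915
grip_force: 0.0
```

```bash
python3 - <<'E'
from fit import *
from plan import *
p,r=cur(); pc,rc=load(); print(p-pc, get_state()['wrist_force'])
f=grab_frame('scene'); save(f,'s1.png'); g=grab_frame('top')
a=cv2.resize(f['frame'][120:220,290:400],None,fx=4,fy=4,interpolation=2); b=cv2.resize(g['frame'][210:290,310:410],None,fx=4,fy=4,interpolation=2)
b=cv2.copyMakeBorder(b,0,400-320,0,0,cv2.BORDER_CONSTANT)
cv2.imwrite('pics/s1c.png',np.hstack([a,b])[:,:800,::-1])
E
```

```text
[ 0.00043012 -0.00098681  0.00046192] [-0.85749572 -0.61585569  0.67981143]
```

View pics/s1c.png

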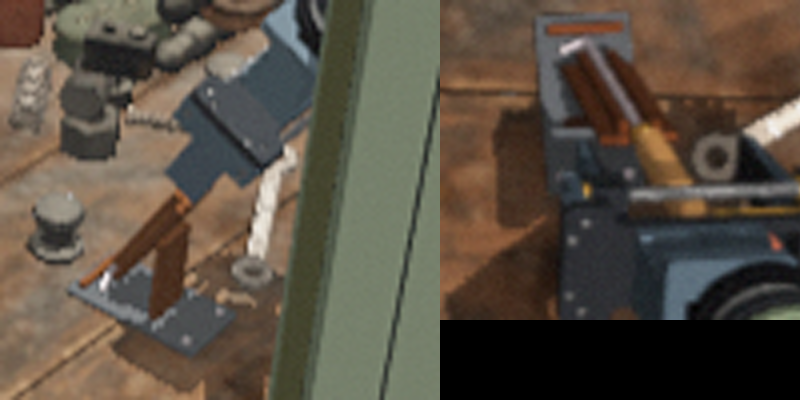

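The handle (right panel, around 665,170) lies centred between the open fingers, so I close the gripper.

>>> carry_out(motion=[0,0,0,0,0,0,150,0,0,0,0,0,0,200,0,0,0,0,0,0,255,0,0,0,0,0,0,255,0,0,0,0,0,0,255,0,0,0,0,0,0,255], newtons=50)

```text
t: 4.42
position: [0.4253, -0.2769, 0.1772]
eef_rot: [0.97, 0.031, 0.242, -0.008]
wrist_force: [-0.8, 0.4, -0.4]
finger_gap: 0.0342
grip_force: 0.0
```

```bash
python3 - <<'E'
from fit import *
from plan import *
p,r=cur(); print(p,r.as_quat())
D=views(('top',))
h=pts(D,'top','pick_hook',[.42,-.32,.0],[.56,-.2,.06],[.43,-.275]); print(len(h))
pc,rc=load()
show([(pc+[0,0,.06],rc),(pc+[0,0,.14],rc)])
E
```

```text
[ 0.4253412  -0.27686877  0.17719701] [ 0.96984558  0.03054938  0.24167577 -0.00768851]
26
[0.0282, -0.0, -0.053, 0.0, 0.0, 0.0]
[0.0657, -0.0, -0.1236, 0.0, 0.0, 0.0]
```

>>> carry_out(motion=[0,0,0,0,0,0,255,0,0,0,0,0,0,255,0,0,0,0,0,0,255,0,0,0,0,0,0,255,0,0,0,0,0,0,255])

```text
t: 5.15
position: [0.4253, -0.2769, 0.1772]
eef_rot: [0.97, 0.031, 0.242, -0.008]
wrist_force: [0.7, -0.1, -1.0]
finger_gap: 0.0159
grip_force: 50.0
```

>>> carry_out(motion=[0.0094,0,-0.0177,0,0,0,255,0.0188,0,-0.0353,0,0,0,255,0.0282,0,-0.053,0,0,0,255,0.0375,0,-0.0706,0,0,0,255,0.0469,0,-0.0883,0,0,0,255,0.0563,0,-0.106,0,0,0,255,0.0657,0,-0.1236,0,0,0,255,0.0657,0,-0.1236,0,0,0,255])

```text
t: 6.15
position: [0.4257, -0.2774, 0.3185]
eef_rot: [0.97, 0.031, 0.243, -0.006]
wrist_force: [0.3, 0.2, 0.1]
finger_gap: 0.0159
grip_force: 50.0
```

```bash
python3 - <<'E'
from fit import *
from plan import *
p,r=cur(); pc,rc=load(); print(p-pc,get_state()['wrist_force'])
f=grab_frame('top'); g=grab_frame('scene')
def proj(f,X):
    return cv2.projectPoints(np.array(X,float).reshape(-1,3),np.array(f['rvec'],float),np.array(f['tvec'],float),f['mtx'],None)[0].reshape(-1,2)
m=r.as_matrix()
hook=p+m@[0,0,.191]; L=-m[:,1]; tip=hook+ R.from_euler('z',PSI).apply([-.006,.017,0])
print(hook)
out=[]
for F,s in ((g,'g'),(f,'f')):
    a=proj(F,[hook,tip,p-m@[0,0,.019]]); print(a)
    c=a[0].astype(int); x0,y0=c[0]-40,c[1]-50
    im=cv2.resize(F['frame'][y0:y0+90,x0:x0+90],None,fx=4.4,fy=4.4,interpolation=2)[:,:,::-1].copy()
    for u in a: cv2.circle(im,tuple(int(k) for k in (u-[x0,y0]+.5)*4.4),3,(0,255,0),1)
    out.append(im)
cv2.imwrite('pics/s2.png',np.hstack(out))
E
```

```text
[ 0.00038932 -0.00051596  0.00129014] [0.31962922 0.24973395 0.11973706]
[ 0.5155216 -0.2722003  0.1499927]
[[319.52612387 154.83210892]
 [317.88433279 157.91982647]
 [351.83631328 117.06685729]]
[[359.54215718 215.04948963]
 [353.11988279 217.62117148]
 [386.40746021 254.07371264]]
```

View pics/s2.png

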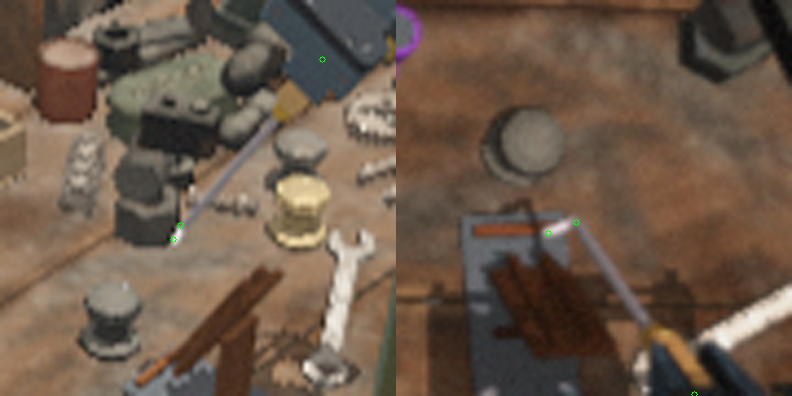

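The projected hook and tip (green circles) fall on the visible hook in both views, so the pick model holds to about 2 mm. Next, carry it to the lane in front of the gap, tilted 40 deg.

```bash
cat >> plan.py <<'E'
CAB=np.array([.7047,-.0131]); B=-.1985; T40=np.radians(40)
def toC(p): return R.from_euler('z',-B).apply(np.r_[np.array(p)[:2]-CAB,0])[:2]
def hp(cx,cy,z,tilt=T40,yaw=B):
    r=tool(yaw,tilt); w=R.from_euler('z',B).apply([cx,cy,0])+np.r_[CAB,z]
    return w-.191*r.as_matrix()[:,2],r
def hook(): 
    p,r=cur(); h=p+.191*r.as_matrix()[:,2]; return np.r_[toC(h),h[2]]
E
python3 - <<'E'
from plan import *
import shutil; shutil.copy('cmd.json','lift.json')
print('post',toC([.6915,-.006]))
show([hp(-.13,-.0266,.19),hp(-.13,-.0266,.15),hp(-.13,-.0266,.018)])
E
```

```text
post [-0.01434091  0.00435755]
[0.0481, -0.2854, 0.004, -0.0233, 0.0332, 0.0345]
[0.0293, -0.2854, 0.0393, -0.0233, 0.0332, 0.0345]
[-0.0326, -0.2854, 0.1558, -0.0233, 0.0332, 0.0345]
```

>>> carry_out(motion=[0.008,-0.0476,0,-0.0039,0.0055,0.0058,255,0.016,-0.0951,0.001,-0.0078,0.0111,0.0115,255,0.024,-0.1427,0.002,-0.0117,0.0166,0.0173,255,0.0321,-0.1903,0.0027,-0.0155,0.0221,0.023,255,0.0401,-0.2378,0.0033,-0.0194,0.0277,0.0288,255,0.0481,-0.2854,0.004,-0.0233,0.0332,0.0345,255,0.0481,-0.2854,0.004,-0.0233,0.0332,0.0345,255,0.0293,-0.2854,0.0393,-0.0233,0.0332,0.0345,255,0.0138,-0.2854,0.0684,-0.0233,0.0332,0.0345,255,-0.0017,-0.2854,0.0976,-0.0233,0.0332,0.0345,255,-0.0172,-0.2854,0.1267,-0.0233,0.0332,0.0345,255,-0.0326,-0.2854,0.1558,-0.0233,0.0332,0.0345,255,-0.0326,-0.2854,0.1558,-0.0233,0.0332,0.0345,255,-0.0326,-0.2854,0.1558,-0.0233,0.0332,0.0345,255])

```text
t: 8.0
position: [0.4518, 0.0016, 0.1755]
eef_rot: [0.938, -0.09, 0.333, 0.027]
wrist_force: [0.7, -0.4, -1.2]
finger_gap: 0.016
grip_force: 50.0
```

```bash
cat >> fit.py <<'E'
def proj(f,X):
    return cv2.projectPoints(np.array(X,float).reshape(-1,3),np.array(f['rvec'],float),np.array(f['tvec'],float),f['mtx'],None)[0].reshape(-1,2)
def crops(name,Xs,c0,half=45,k=4.4):
    out=[]
    for c in ('scene','top'):
        F=grab_frame(c); x0,y0=(proj(F,c0)[0]-half).astype(int)
        im=cv2.resize(F['frame'][y0:y0+2*half,x0:x0+2*half],None,fx=k,fy=k,interpolation=2)[:,:,::-1].copy()
        for u in proj(F,Xs): cv2.circle(im,tuple(int(q) for q in (u-[x0,y0]+.5)*k),3,(0,255,0),1)
        out.append(im)
    cv2.imwrite('pics/'+name,np.hstack(out))
E
python3 - <<'E'
from fit import *
from plan import *
p,r=cur(); pc,rc=load(); print(p-pc,np.degrees((rc.inv()*r).magnitude()),get_state()['wrist_force'],get_state()['joint_positions']); print(hook())
m=r.as_matrix(); H=p+.191*m[:,2]
tip=H+R.from_euler('z',B).apply([-.0059,.017,-.0012])
crops('s3.png',[H,tip,[.6915,-.006,.0],[.6915,-.006,.12]],[.63,-.01,.05])
show([hp(0.0097,-.0266,.018)])
E
```

```text
[ 0.00018575 -0.00907684  0.01115207] 1.2682513999018075 [ 0.72980093 -0.37414231 -1.17433505] [ 0.11007782 -0.08580224  2.37632852 -0.7640445   0.25916937  2.55691973]
[-0.13043262 -0.03259642  0.02723754]
[0.107, 0.0001, 0.0898, -0.0, -0.0, 0.0]
```

View pics/s3.png

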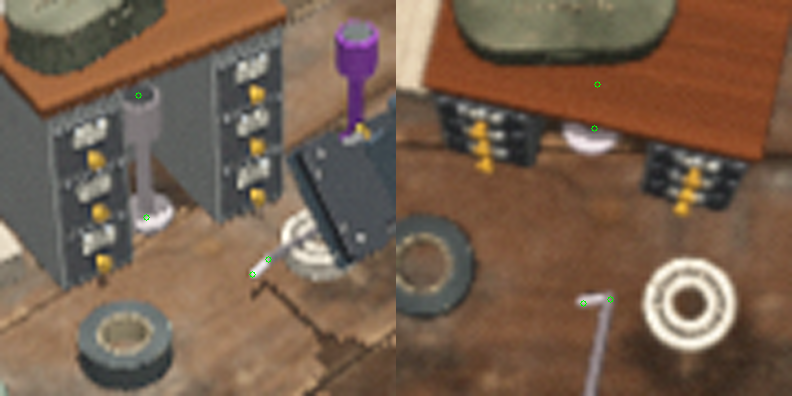

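Joint 6 is at its limit at 40 deg tilt, so I switch to 32 deg. The picture shows the hook (scene crop 252,273) in front of the gap and matching the model. The post looks about 1.5 mm right of my fit.

```bash
cat >> plan.py <<'E'
T32=np.radians(32)
E
python3 - <<'E'
from plan import *
print(toC([.6904,-.0074]))
show([hp(-.12,-.027,.05,T32)],cur())
E
```

```text
[-0.01514323  0.00276813]
[0.0453, -0.0081, -0.0091, -0.0024, -0.0199, 0.0007]
```

>>> carry_out(motion=[0.0225,-0.004,-0.0045,-0.0012,-0.01,0.0004,255,0.0453,-0.0081,-0.0091,-0.0024,-0.0199,0.0007,255,0.0453,-0.0081,-0.0091,-0.0024,-0.0199,0.0007,255,0.0453,-0.0081,-0.0091,-0.0024,-0.0199,0.0007,255])

```text
t: 8.6
position: [0.4801, 0.0034, 0.2094]
eef_rot: [0.957, -0.095, 0.272, 0.028]
wrist_force: [-0.2, 0.4, -1.0]
finger_gap: 0.0161
grip_force: 50.0
```

```bash
python3 - <<'E'
from plan import *
p,r=cur(); pc,rc=load(); print(p-pc,np.degrees((rc.inv()*r).as_rotvec()),get_state()['joint_positions'],hook())
E
```

```text
[-0.00237086 -0.00062738 -0.00255089] [-0.12503469 -0.22456741 -0.03560303] [ 0.08894298 -0.05960781  2.17114349 -0.31165242  0.51562867  2.08998176] [-0.1228606  -0.02848451  0.04701171]
```

```bash
python3 - <<'E'
from plan import *
show([hp(-.12,-.027,.0185,T32),hp(-.065,-.027,.0185,T32)],cur())
E
```

```text
[-0.0134, -0.0012, 0.0257, 0.0003, 0.0007, 0.0001]
[0.0334, -0.0012, 0.0547, 0.0003, 0.0007, 0.0001]
```

>>> carry_out(motion=[-0.0067,-0.0006,0.0129,0.0003,0.0007,0.0001,255,-0.0134,-0.0012,0.0257,0.0003,0.0007,0.0001,255,0.0,-0.0012,0.034,0.0003,0.0007,0.0001,255,0.0167,-0.0012,0.0443,0.0003,0.0007,0.0001,255,0.0334,-0.0012,0.0547,0.0003,0.0007,0.0001,255,0.0334,-0.0012,0.0547,0.0003,0.0007,0.0001,255])

```text
t: 9.35
position: [0.5404, -0.0069, 0.1824]
eef_rot: [0.956, -0.096, 0.276, 0.027]
wrist_force: [-0.3, 0.3, -1.0]
finger_gap: 0.0159
grip_force: 50.0
```

```bash
python3 - <<'E'
from fit import *
from plan import *
p,r=cur(); pc,rc=load(); print(p-pc,np.degrees((rc.inv()*r).as_rotvec()),get_state()['joint_positions'],hook())
m=r.as_matrix(); H=p+.191*m[:,2]
tip=H+R.from_euler('z',B).apply([-.0059,.017,-.0005])
w=lambda x,y,z: (R.from_euler('z',B).apply([x,y,0])+np.r_[CAB,z]).tolist()
P=[.6904,-.0074]
crops('s4.png',[H,tip,P+[.0],P+[.12],w(-.0525,.036,0),w(-.0525,-.036,0)],[.66,-.01,.05],35,5.7)
show([hp(.007,-.027,.0185,T32)],cur())
E
```

```text
[ 0.00401442 -0.00015203  0.0019686 ] [0.06654926 0.18043848 0.08460027] [ 0.04513459  0.07142607  2.12338961 -0.32036487  0.41703705  2.07433608] [-0.06047775 -0.02615861  0.02081793]
[0.0589, 0.0004, 0.0382, -0.0001, -0.0002, -0.0002]
```

View pics/s4.png

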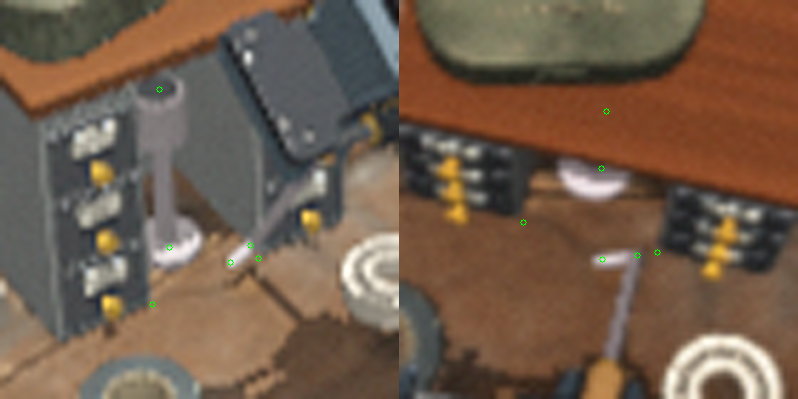

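The hook (scene crop 230,262; top crop 600,260) sits at the gap mouth, right of the post (foot at scene 173,243; top about 597,160). Before entering I check the wall and post from the depth cloud.

```bash
python3 - <<'E'
from fit import *
from plan import *
D=views()
f,P,ok=D['scene']
C=(P-np.r_[CAB,0])@rz(B)
s=ok&(C[...,0]>-.045)&(C[...,0]<.04)&(C[...,2]>.03)&(C[...,2]<.15)&(C[...,1]>-.05)&(C[...,1]<-.024)
print('wall y',s.sum(),np.percentile(C[s][:,1],[10,50,90]))
s=ok&(abs(C[...,0]+.0525)<.012)&(C[...,2]>.03)&(C[...,2]<.15)&(abs(C[...,1])>.04)&(abs(C[...,1])<.1)
print('front x',s.sum(),np.percentile(C[s][:,0],[10,50,90]))
for nm,(lo,hi) in dict(stem=(.03,.08),head=(.09,.115),foot=(.002,.012),all=(.002,.13)).items():
    s=ok&(C[...,0]>-.05)&(C[...,0]<.03)&(C[...,1]>-.02)&(C[...,1]<.033)&(C[...,2]>lo)&(C[...,2]<hi)
    q=C[s]; print(nm,len(q),ls(lambda v:post(q-[v[0],v[1],0]),[-.0135,.002]),np.median(q,0))
# stem / head columns by brightness profile in scene and top
for z in (.04,.06,.1):
    Pp=np.r_[.6904,-.0074,z]; u=proj(f,Pp)[0]; row=int(round(u[1]))
    print(z,u,f['frame'][row,int(u[0])-9:int(u[0])+10].sum(1).tolist(), np.linalg.norm(proj(f,Pp+[-.00632,-.00775,0])[0]-u))
print(hook())
E
```

```text
wall y 222 [-0.03875142 -0.03689446 -0.03527289]
front x 588 [-0.05683557 -0.05325096 -0.04865399]
stem 40 (array([-0.01516372,  0.00409161]), np.float64(0.001403113297696274)) [-0.01775025  0.00589448  0.0553461 ]
head 55 (array([-0.0134228,  0.0039659]), np.float64(0.0009101118588317157)) [-0.02719175  0.00772656  0.10486628]
foot 63 (array([-0.0210798 , -0.00101642]), np.float64(0.0013821001986485115)) [-0.02442933  0.00312648  0.00729599]
all 229 (array([-0.01414093,  0.00376752]), np.float64(0.001535150348876255)) [-0.02119762  0.00571389  0.07212039]
0.04 [224.72555031 192.90677601] [472, 496, 279, 220, 221, 294, 230, 202, 354, 372, 364, 293, 227, 216, 223, 220, 243, 281, 281] 3.014269721435233
0.06 [224.43444396 188.32364741] [283, 213, 228, 229, 267, 332, 302, 318, 365, 367, 364, 274, 269, 286, 288, 290, 288, 291, 289] 3.0382949274952153
0.1 [223.8380793  178.93458388] [313, 334, 218, 213, 210, 293, 342, 374, 374, 373, 365, 372, 361, 357, 330, 290, 292, 285, 290] 3.087515102879403
[-0.06358068 -0.02630451  0.01981703]
```

```bash
python3 - <<'E'
from plan import *
show([hp(-.03,-.0275,.0185,T32),hp(.009,-.0275,.0185,T32)],cur())
E
```

```text
[0.028, 0.001, 0.0189, -0.0001, -0.0002, -0.0001]
[0.0611, 0.001, 0.0397, -0.0001, -0.0002, -0.0001]
```

>>> carry_out(motion=[0.014,0.001,0.0095,0,0,0,255,0.028,0.001,0.0189,0,0,0,255,0.039,0.001,0.0258,0,0,0,255,0.05,0.001,0.0328,0,0,0,255,0.0611,0.001,0.0397,0,0,0,255,0.0611,0.001,0.0397,0,0,0,255,0.0611,0.001,0.0397,0,0,0,255])

```text
t: 10.42
position: [0.6091, -0.0218, 0.1805]
eef_rot: [0.956, -0.095, 0.275, 0.027]
wrist_force: [0.6, -0.3, -1.4]
finger_gap: 0.0162
grip_force: 50.0
```

```bash
python3 - <<'E'
from fit import *
from plan import *
p,r=cur(); s=get_state(); print(s['wrist_force'],s['joint_positions'],hook())
m=r.as_matrix(); H=p+.191*m[:,2]
tip=H+R.from_euler('z',B).apply([-.0059,.017,-.0005])
P=[.6907,-.0065]
crops('s5.png',[H,tip,P+[.0],P+[.12]],[.68,-.01,.06],35,5.7)
show([hp(.009,-.0195,.0185,T32),hp(.009,-.009,.0185,T32)],cur())
E
```

```text
[ 0.57214481 -0.2668675  -1.43399332] [ 0.00346578  0.17929145  1.99591717 -0.25703481  0.42813359  1.97794297] [ 0.0094054  -0.02720956  0.01862103]
[-0.0002, -0.0078, 0.0001, -0.0002, -0.0003, -0.0001]
[-0.0002, -0.0183, 0.0001, -0.0002, -0.0003, -0.0001]
```

View pics/s5.png

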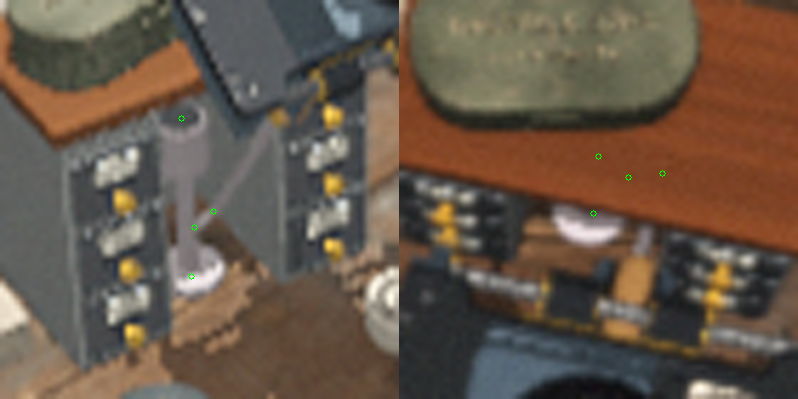

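The post is still standing unmoved (scene crop 185,190), with the hook behind and to the right of it (213,211). Now I slide it left behind the stem.

>>> carry_out(motion=[-0.0002,-0.0045,0.0001,0,0,0,255,-0.0002,-0.009,0.0001,0,0,0,255,-0.0002,-0.0135,0.0001,0,0,0,255,-0.0002,-0.0183,0.0001,0,0,0,255,-0.0002,-0.0183,0.0001,0,0,0,255])

```text
t: 11.15
position: [0.6132, -0.0033, 0.1807]
eef_rot: [0.956, -0.095, 0.275, 0.027]
wrist_force: [-0.3, -0.3, -0.1]
finger_gap: 0.0158
grip_force: 50.0
```

```bash
python3 - <<'E'
from plan import *
s=get_state(); print(s['wrist_force'],hook())
show([hp(-.01,-.009,.0185,T32),hp(-.06,-.009,.0185,T32)],cur())
E
```

```text
[-0.34054404 -0.31779097 -0.14898988] [ 0.00990192 -0.00817344  0.01891066]
[-0.0166, 0.0005, -0.0102, -0.0003, -0.0004, -0.0]
[-0.059, 0.0005, -0.0368, -0.0003, -0.0004, -0.0]
```

>>> carry_out(motion=[-0.0034,0,-0.0021,0,0,0,255,-0.0059,0,-0.0037,0,0,0,255,-0.0076,0,-0.0048,0,0,0,255,-0.0093,0,-0.0058,0,0,0,255,-0.011,0,-0.0069,0,0,0,255,-0.0131,0,-0.0082,0,0,0,255,-0.0153,0,-0.0095,0,0,0,255,-0.0178,0,-0.0111,0,0,0,255,-0.0204,0,-0.0127,0,0,0,255,-0.0229,0,-0.0143,0,0,0,255,-0.0254,0,-0.0159,0,0,0,255,-0.028,0,-0.0175,0,0,0,255,-0.0305,0,-0.0191,0,0,0,255,-0.0331,0,-0.0207,0,0,0,255,-0.0356,0,-0.0222,0,0,0,255,-0.0382,0,-0.0238,0,0,0,255,-0.0399,0,-0.0249,0,0,0,255,-0.0416,0,-0.026,0,0,0,255,-0.0424,0,-0.0265,0,0,0,255,-0.0424,0,-0.0265,0,0,0,255])

```text
t: 13.65
position: [0.5641, 0.0061, 0.1807]
eef_rot: [0.956, -0.095, 0.276, 0.027]
wrist_force: [1.9, 0.8, -0.1]
finger_gap: 0.0155
grip_force: 50.0
```

```bash
cat > seepost.py <<'E'
from fit import *
from plan import *
def seepost(D=None,guess=None):
    D=D or views(); g=np.array(guess)
    for c in ('scene','top'):
        f,P,ok=D[c]
        s=ok&(np.hypot(P[...,0]-g[0],P[...,1]-g[1])<.03)&(P[...,2]>.03)&(P[...,2]<.135)
        q=P[s]
        if len(q)>10: 
            v,e=ls(lambda v:post(q-[v[0],v[1],0]),g); print(c,len(q),np.round(v,4),round(e,4),'cab',np.round(toC(v),4),'zmax',q[:,2].max())
    return D
E
python3 - <<'E'
from seepost import *
s=get_state(); h=hook(); print(s['wrist_force'],h,s['joint_positions'])
w=R.from_euler('z',B).apply([h[0]-.013,.002,0])[:2]+CAB
seepost(None,w)
p,r=cur(); H=p+.191*r.as_matrix()[:,2]
crops('s6.png',[H,H+R.from_euler('z',B).apply([-.0059,.017,-.0005])],[w[0],w[1],.06],35,5.7)
show([hp(h[0]-.05,h[1],.0185,T32)],cur())
E
```

```text
[ 1.89580661  0.75874054 -0.09409039] [-0.04002198 -0.00870065  0.0189337 ] [ 0.07518001  0.11291578  2.07985986 -0.35069764  0.42772242  2.12614591]
scene 165 [ 0.6527 -0.0013] 0.0015 cab [-0.0534  0.0013] zmax 0.12503933738264147
top 137 [ 0.6515 -0.0018] 0.0021 cab [-0.0544  0.0006] zmax 0.12599872885710411
[-0.0421, -0.0003, -0.0263, -0.0002, -0.0004, -0.0001]
```

View pics/s6.png

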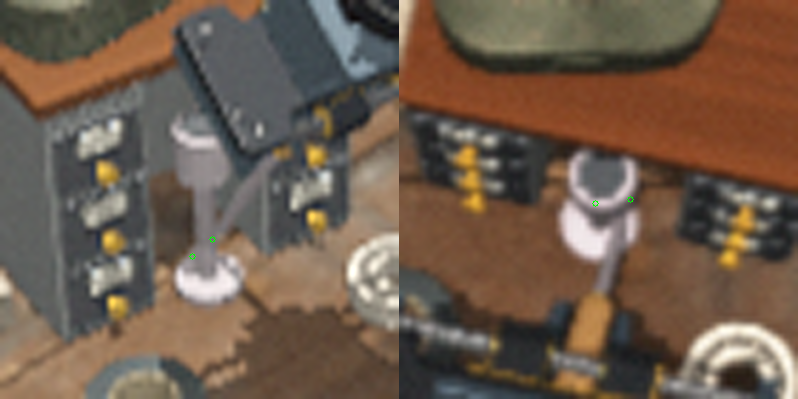

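>>> carry_out(motion=[-0.0013,0,-0.0008,0,0,0,255,-0.0034,0,-0.0021,0,0,0,255,-0.0059,0,-0.0037,0,0,0,255,-0.0093,0,-0.0058,0,0,0,255,-0.0131,0,-0.0082,0,0,0,255,-0.017,0,-0.0106,0,0,0,255,-0.0212,0,-0.0132,0,0,0,255,-0.0254,0,-0.0159,0,0,0,255,-0.0297,0,-0.0185,0,0,0,255,-0.0339,0,-0.0212,0,0,0,255,-0.0382,0,-0.0238,0,0,0,255,-0.0424,0,-0.0265,0,0,0,255,-0.0466,0,-0.0291,0,0,0,255,-0.0509,0,-0.0318,0,0,0,255,-0.0551,0,-0.0344,0,0,0,255,-0.0594,0,-0.0371,0,0,0,255,-0.0636,0,-0.0397,0,0,0,255,-0.0678,0,-0.0424,0,0,0,255,-0.0708,0,-0.0442,0,0,0,255,-0.072,0,-0.045,0,0,0,255])

```text
t: 16.35
position: [0.4805, 0.0228, 0.1804]
eef_rot: [0.956, -0.095, 0.275, 0.027]
wrist_force: [3.0, 0.2, 1.2]
finger_gap: 0.0156
grip_force: 50.0
```

```bash
python3 - <<'E'
from seepost import *
s=get_state(); h=hook(); print(s['wrist_force'],h,s['joint_positions'])
w=R.from_euler('z',B).apply([h[0]-.013,.001,0])[:2]+CAB
seepost(None,w)
show([hp(h[0]+.012,h[1],.0185,T32),hp(h[0]+.012,h[1]-.045,.0185,T32),hp(h[0]+.02,h[1]-.045,.15,T32)],cur())
E
```

```text
[3.00891351 0.17108256 1.15166365] [-0.12525707 -0.0088087   0.01862387] [ 0.14932017 -0.01749258  2.2224054  -0.43682588  0.43986278  2.26889491]
scene 166 [0.5687 0.0127] 0.0017 cab [-0.1384 -0.0015] zmax 0.12563330006446446
top 138 [0.5682 0.0135] 0.0018 cab [-0.1391 -0.0008] zmax 0.12521891850284994
[0.0105, -0.0002, 0.0064, -0.0002, -0.0003, -0.0001]
[0.0105, 0.0448, 0.0064, -0.0002, -0.0003, -0.0001]
[0.0872, 0.0446, -0.1008, -0.0002, -0.0003, -0.0001]
```

>>> carry_out(motion=[0.0035,0.001,0.0021,0,0,0,255,0.007,0.002,0.0043,0,0,0,255,0.0105,0.003,0.0064,0,0,0,255,0.0105,0.003,0.0064,0,0,0,255,0.0105,0.01,0.0064,0,0,0,255,0.0105,0.018,0.0064,0,0,0,255,0.0105,0.027,0.0064,0,0,0,255,0.0105,0.036,0.0064,0,0,0,255,0.0105,0.0445,0.0064,0,0,0,255,0.0105,0.0445,0.0064,0,0,0,255])

```text
t: 17.7
position: [0.4837, -0.024, 0.1805]
eef_rot: [0.956, -0.096, 0.275, 0.027]
wrist_force: [-0.2, 0.5, -1.8]
finger_gap: 0.0158
grip_force: 50.0
```

```bash
python3 - <<'E'
from seepost import *
s=get_state(); h=hook(); print(s['wrist_force'],h,s['joint_positions'])
seepost(None,[.5687,.0127])
import json
j=json.load(open('lift.json')); L=(np.array(j['p']),R.from_quat(j['q']))
show([hp(h[0]+.01,h[1]-.005,.09,T32),hp(h[0]+.02,h[1]-.01,.19,T32),L],cur())
E
```

```text
[-0.23924098  0.49064406 -1.75790575] [-0.11297161 -0.05415596  0.01871957] [-1.43699161e-03 -2.10553584e-02  2.22547382e+00 -2.70453728e-01
  3.98320957e-01  1.99041943e+00]
scene 169 [0.5709 0.0135] 0.0014 cab [-0.1364 -0.0003] zmax 0.12602752980646797
top 121 [0.5719 0.016 ] 0.0011 cab [-0.1359  0.0023] zmax 0.12681266424854484
[0.0467, 0.0053, -0.0551, -0.0001, -0.0003, -0.0002]
[0.1084, 0.0102, -0.1345, -0.0001, -0.0003, -0.0002]
[0.0668, 0.2598, -0.12, 0.0207, -0.0114, -0.0362]
```

>>> carry_out(motion=[0.0106,0,-0.017,0,0,0,255,0.0265,0,-0.0424,0,0,0,255,0.0477,0,-0.0763,0,0,0,255,0.069,0,-0.11,0,0,0,255,0.09,0,-0.144,0,0,0,255,0.0861,0.0433,-0.14,0.0035,-0.0019,-0.006,255,0.0823,0.0866,-0.136,0.0069,-0.0038,-0.0121,255,0.0784,0.1299,-0.132,0.0104,-0.0057,-0.0181,255,0.0745,0.1732,-0.128,0.0138,-0.0076,-0.0241,255,0.0707,0.2165,-0.124,0.0172,-0.0095,-0.0302,255,0.0668,0.2598,-0.12,0.0207,-0.0114,-0.0362,255,0.0668,0.2598,-0.12,0.0207,-0.0114,-0.0362,255,0.0668,0.2598,-0.12,0.0207,-0.0114,-0.0362,255])

```text
t: 19.42
position: [0.4256, -0.2763, 0.3169]
eef_rot: [0.97, 0.031, 0.241, -0.008]
wrist_force: [-0.1, 0.4, -0.8]
finger_gap: 0.0156
grip_force: 50.0
```

```bash
python3 - <<'E'
from seepost import *
import json
p,r=cur(); s=get_state(); 
j=json.load(open('lift.json')); lp,lr=np.array(j['p']),R.from_quat(j['q'])
print(p-lp,np.degrees((lr.inv()*r).as_rotvec()),s['joint_positions'])
D=seepost(None,[.571,.0145])
for c in ('scene','top'):
    for n in ('bearing','tape'):
        for q in regions_of(c,n)[:1]: print(c,n,np.round(q['extent'],1),np.round(np.median(D[c][1][q['pixels']&D[c][2]],0),4))
m=r.as_matrix(); H=p+.191*m[:,2]
crops('s7.png',[H,H+R.from_euler('z',PSI).apply([-.006,.017,0])],H,45,4.4)
show([(lp,lr)],cur())
E
```

```text
[ 0.00026335  0.00066875 -0.00031742] [ 0.05588347 -0.02238098 -0.00868239] [-0.84704366 -0.01355596  1.81207261  0.43619623  1.07130676  0.50171743]
scene 168 [0.5704 0.0135] 0.0012 cab [-0.1369 -0.0004] zmax 0.12630744069631464
top 121 [0.5717 0.0162] 0.0009 cab [-0.1362  0.0025] zmax 0.12563334656243466
scene bearing [265.  209.1  18.4  18. ] [ 0.5676 -0.0715  0.0153]
scene tape [218.9 229.3  19.7  16.3] [0.5886 0.1069 0.0233]
top bearing [279.5 198.1  20.   16.9] [ 0.5706 -0.0687  0.0165]
top tape [217.2 189.4  23.8  22.5] [0.5907 0.1073 0.0243]
[-0.0006, 0.0008, 0.0, -0.0, -0.0001, 0.0003]
```

View pics/s7.png

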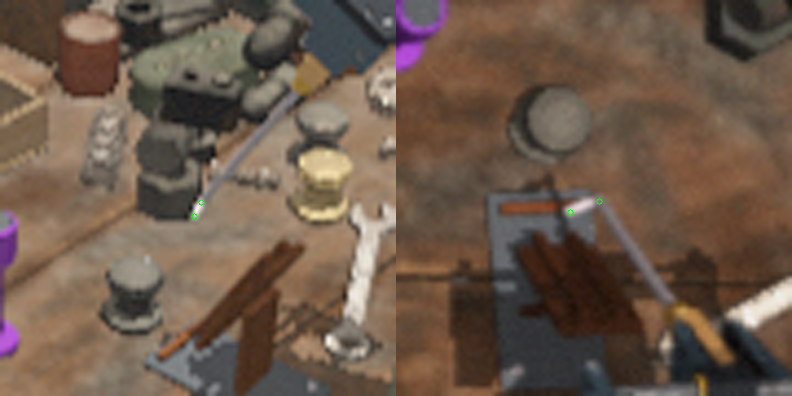

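The pick sits in the grip as before (circles on hook and tip), the post is standing, and the bearing and tape are unmoved. I lower the pick into the rest, most of the way first.

>>> carry_out(motion=[-0.0094,0.0005,0.0177,0,0,0,255,-0.0188,0.0005,0.0353,0,0,0,255,-0.0282,0.0005,0.053,0,0,0,255,-0.0375,0.0005,0.0706,0,0,0,255,-0.0446,0.0005,0.084,0,0,0,255,-0.0516,0.0005,0.097,0,0,0,255,-0.0563,0.0005,0.1059,0,0,0,255,-0.0609,0.0005,0.1147,0,0,0,255,-0.0609,0.0005,0.1147,0,0,0,255,-0.0609,0.0005,0.1147,0,0,0,255])

```text
t: 21.08
position: [0.4261, -0.2776, 0.1878]
eef_rot: [0.97, 0.031, 0.242, -0.007]
wrist_force: [0.0, -0.7, -0.9]
finger_gap: 0.0157
grip_force: 50.0
```

```bash
python3 - <<'E'
from plan import *
p,r=cur(); s=get_state(); print(p,s['wrist_force'],s['ft_torque'])
G=np.array([.4253,-.2769,.1772]); rq=R.from_quat([.96984558,.03054938,.24167577,-.00768851])
print(p-G); show([(G,rq)],cur())
E
```

```text
[ 0.42609078 -0.27755917  0.18782165] [ 0.04036151 -0.65508146 -0.93596152] [0.0110467  0.36016032 0.0024701 ]
[ 0.00079078 -0.00065917  0.01062165]
[-0.0057, -0.0007, 0.009, 0.0001, -0.0002, 0.0001]
```

>>> carry_out(motion=[-0.0019,-0.0004,0.003,0,0,0,255,-0.0038,-0.0006,0.006,0,0,0,255,-0.0054,-0.0006,0.0085,0,0,0,255,-0.0054,-0.0006,0.0085,0,0,0,255,-0.0054,-0.0006,0.0085,0,0,0,255])

```text
t: 21.7
position: [0.4251, -0.2767, 0.1774]
eef_rot: [0.97, 0.031, 0.242, -0.008]
wrist_force: [1.2, 0.7, -1.7]
finger_gap: 0.0158
grip_force: 50.0
```

```bash
python3 - <<'E'
from fit import *
from plan import *
p,r=cur(); s=get_state(); print(p,s['wrist_force'],s['ft_torque'])
m=r.as_matrix(); H=p+.191*m[:,2]; print(H)
crops('s8.png',[H,H+R.from_euler('z',PSI).apply([-.006,.017,0])],H,40,4.9)
E
```

```text
[ 0.42513624 -0.2767283   0.17741181] [ 1.23284143  0.69430706 -1.68288341] [ 0.05154909  0.18441471 -0.02216255]
[ 0.51467733 -0.27103831  0.00879681]
```

View pics/s8.png

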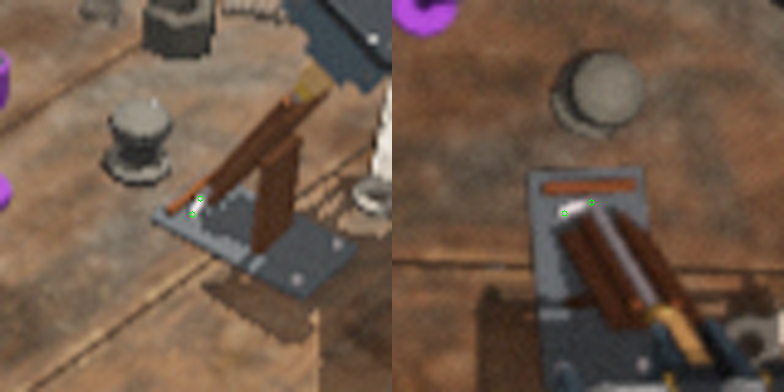

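The pick sits in the channel with its hook beside the toe bar, as it did at the start. I release it and back off along the handle.

>>> carry_out(motion=[0,0,0,0,0,0,200,0,0,0,0,0,0,150,0,0,0,0,0,0,100,0,0,0,0,0,0,60,0,0,0,0,0,0,60,0,0,0,0,0,0,60])

```text
t: 22.55
position: [0.425, -0.2767, 0.1773]
eef_rot: [0.97, 0.031, 0.242, -0.008]
wrist_force: [-0.3, 0.5, 0.3]
finger_gap: 0.0663
grip_force: 0.0
```

>>> carry_out(motion=[0,0,-0.01,0,0,0,60,0,0,-0.03,0,0,0,60,0,0,-0.06,0,0,0,0,0,0,-0.09,0,0,0,0,0,0,-0.12,0,0,0,0,0,0,-0.14,0,0,0,0,0,0,-0.14,0,0,0,0])

```text
t: 23.42
position: [0.3593, -0.2817, 0.3028]
eef_rot: [0.97, 0.031, 0.243, -0.006]
wrist_force: [0.2, 0.3, -0.8]
finger_gap: 0.0913
grip_force: 0.0
```

```bash
python3 - <<'E'
from seepost import *
D=seepost(None,[.571,.0145])
h=np.concatenate([pts(D,c,'pick_grip',[.3,-.4,.12],[.55,-.2,.3],[.415,-.273]) for c in ('scene','top')])
T=R.from_euler('y',-28,degrees=True).as_matrix()
print('grip',len(h),ls(lambda v:box((h-v[:3])@rz(v[3])@T,[.010,.008,.05]),[.42,-.273,.195,0.05]))
p,r=cur(); print(p,get_state()['joint_positions'])
E
```

```text
scene 167 [0.5696 0.0135] 0.0014 cab [-0.1377 -0.0006] zmax 0.12765439465385248
top 121 [0.5716 0.0166] 0.0013 cab [-0.1363  0.0029] zmax 0.12688220014399706
grip 384 (array([ 0.41768386, -0.27718938,  0.19275623,  0.04114539]), np.float64(0.0010903182873219057))
[ 0.35926748 -0.2804131   0.29997177] [-0.99560831 -0.07017421  1.90754434  0.47704854  1.10086166  0.33633093]
```

```bash
python3 - <<'E'
from plan import *
r=tool(0,0)
show([([.5706,.015,.25],r),([.5706,.015,.18],r),([.5706,.015,.085],r)],cur())
E
```

```text
[0.1793, -0.2813, 0.1522, -0.0027, -0.0776, 0.0099]
[0.1465, -0.2812, 0.214, -0.0027, -0.0776, 0.0099]
[0.102, -0.281, 0.298, -0.0027, -0.0776, 0.0099]
```

>>> carry_out(motion=[0.02,-0.055,0,0,-0.0129,0.0016,0,0.06,-0.1,0.03,-0.0009,-0.0259,0.0033,0,0.1,-0.15,0.06,-0.0014,-0.0388,0.005,0,0.13,-0.2,0.09,-0.0018,-0.0517,0.0066,0,0.155,-0.24,0.12,-0.0023,-0.0647,0.0083,0,0.1793,-0.2813,0.1522,-0.0027,-0.0776,0.0099,0,0.1793,-0.2813,0.1522,-0.0027,-0.0776,0.0099,0,0.1793,-0.2813,0.1522,-0.0027,-0.0776,0.0099,0,0.1793,-0.2813,0.1522,-0.0027,-0.0776,0.0099,0])

```text
t: 24.75
position: [0.57, 0.0134, 0.2515]
eef_rot: [1.0, -0.001, 0.001, 0.001]
wrist_force: [-0.2, 0.3, 0.6]
finger_gap: 0.0908
grip_force: 0.0
```

```bash
python3 - <<'E'
from seepost import *
p,r=cur(); print(p,r.as_quat(),get_state()['joint_positions'])
seepost(None,[.5706,.015])
r=tool(0,0)
show([([.5706,.015,.15],r),([.5706,.015,.085],r)],cur())
E
```

```text
[0.56996245 0.01335445 0.25151412] [ 9.99998846e-01 -7.88564566e-04  9.79334501e-04  8.52195096e-04] [ 0.004263    0.29006839  1.5122251  -0.00176206  1.33734947  1.5770424 ]
scene 168 [0.5706 0.0135] 0.0015 cab [-0.1368 -0.0003] zmax 0.1284235603088517
top 66 [0.5723 0.0163] 0.0008 cab [-0.1356  0.0027] zmax 0.12666355115303385
[0.0002, -0.002, 0.102, 0.0002, -0.0005, -0.0003]
[0.0, -0.0021, 0.167, 0.0002, -0.0005, -0.0003]
```

>>> carry_out(motion=[0.0005,-0.0015,0.05,0,-0.0005,-0.0003,0,0.0005,-0.0015,0.09,0,-0.0005,-0.0003,0,0.0005,-0.0015,0.115,0,-0.0005,-0.0003,0,0.0005,-0.0015,0.14,0,-0.0005,-0.0003,40,0.0005,-0.0015,0.16,0,-0.0005,-0.0003,80,0.0005,-0.0015,0.167,0,-0.0005,-0.0003,100,0.0005,-0.0015,0.167,0,-0.0005,-0.0003,120,0.0005,-0.0015,0.167,0,-0.0005,-0.0003,130], newtons=25)

```text
t: 25.85
position: [0.5722, 0.0155, 0.085]
eef_rot: [1.0, 0.001, 0.0, 0.001]
wrist_force: [0.4, 1.0, 0.5]
finger_gap: 0.0459
grip_force: 0.0
```

```bash
python3 - <<'E'
from seepost import *
s=get_state(); p,r=cur(); print(p,s['finger_gap'],s['wrist_force'])
seepost(None,[.5706,.015])
crops('s9.png',[[.5706,.015,0],[.5706,.015,.12]],[.5706,.015,.08],35,5.7)
E
```

```text
[0.57221899 0.01547329 0.08500761] 0.04586427760927879 [0.38627754 0.98387829 0.53683251]
scene 211 [0.5676 0.0096] 0.0029 cab [-0.1389 -0.0048] zmax 0.13329608775667703
```

View pics/s9.png

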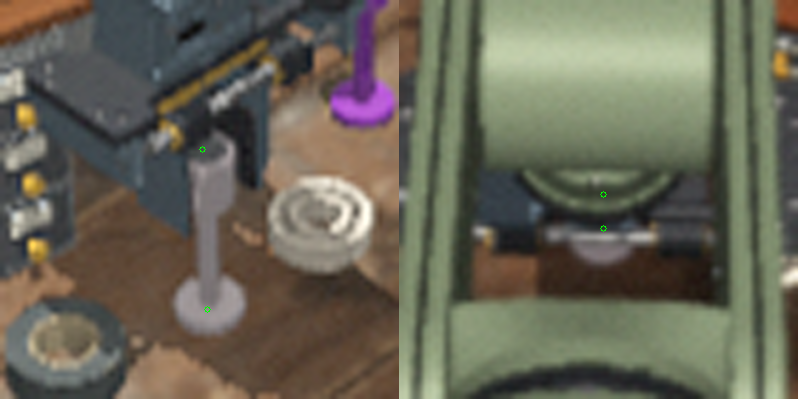

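The post is upright (scene crop 205,230) between the fingers, now 46 mm apart. I close gently.

>>> carry_out(motion=[0,0,0,0,0,0,140,0,0,0,0,0,0,145,0,0,0,0,0,0,150,0,0,0,0,0,0,155,0,0,0,0,0,0,159,0,0,0,0,0,0,163,0,0,0,0,0,0,167,0,0,0,0,0,0,171,0,0,0,0,0,0,185,0,0,0,0,0,0,255,0,0,0,0,0,0,255])

```text
t: 27.42
position: [0.5716, 0.0155, 0.0838]
eef_rot: [1.0, 0.001, -0.001, 0.001]
wrist_force: [-0.3, -3.0, 0.9]
finger_gap: 0.0315
grip_force: 25.0
```

```bash
python3 - <<'E'
from seepost import *
s=get_state(); p,r=cur(); print(p,s['finger_gap'],s['grip_force'],s['wrist_force'],s['ft_torque'])
D=views(('scene',)); f,P,ok=D['scene']
for lo,hi in ((.001,.012),(.02,.075)):
    q=P[ok&(np.hypot(P[...,0]-.571,P[...,1]-.014)<.027)&(P[...,2]>lo)&(P[...,2]<hi)]
    print(len(q),ls(lambda v:post(q-[v[0],v[1],0]),[.571,.015]))
r=tool(0,0); P0=[.474,.2725]
show([(p+[0,0,.08],r),([P0[0],P0[1],.165],r),([P0[0],P0[1],.112],r)],cur())
E
```

```text
[0.57156518 0.01549768 0.08379842] 0.03145311466387046 25.000137090682983 [-0.32258999 -3.03462119  0.89815272] [-0.6050433   0.00892801 -0.04043345]
96 (array([0.56949249, 0.01502032]), np.float64(0.0013737686952979018))
42 (array([0.57124597, 0.01402458]), np.float64(0.0010523436149350862))
[-0.0002, 0.0002, -0.08, 0.0003, 0.0003, 0.0003]
[-0.0973, -0.257, -0.0814, 0.0003, 0.0003, 0.0003]
[-0.0972, -0.2571, -0.0284, 0.0003, 0.0003, 0.0003]
```

>>> carry_out(motion=[0,0,-0.005,0,0,0,255,0,0,-0.015,0,0,0,255,0,0,-0.035,0,0,0,255,0,0,-0.06,0,0,0,255,0,0,-0.08,0,0,0,255,-0.009,-0.025,-0.0814,0,0,0,255,-0.0243,-0.0643,-0.0814,0,0,0,255,-0.0405,-0.107,-0.0814,0,0,0,255,-0.057,-0.15,-0.0814,0,0,0,255,-0.073,-0.193,-0.0814,0,0,0,255,-0.088,-0.232,-0.0814,0,0,0,255,-0.0973,-0.257,-0.0814,0,0,0,255,-0.0973,-0.257,-0.0814,0,0,0,255,-0.0973,-0.257,-0.0814,0,0,0,255])

```text
t: 29.22
position: [0.474, 0.2724, 0.1652]
eef_rot: [1.0, 0.001, -0.001, 0.001]
wrist_force: [-0.1, -0.2, -1.9]
finger_gap: 0.0319
grip_force: 25.0
```

```bash
python3 - <<'E'
from seepost import *
s=get_state(); p,r=cur(); print(p,r.as_quat(),s['finger_gap'],s['grip_force'],s['wrist_force'],s['joint_positions'])
D=views(); 
for c in D:
    f,P,ok=D[c]
    q=P[ok&(np.hypot(P[...,0]-p[0],P[...,1]-p[1])<.03)&(P[...,2]>.03)&(P[...,2]<.155)]
    if len(q)>10: print(c,len(q),ls(lambda v:post((q-v[:3])@R.from_euler('xy',v[3:]).as_matrix()),[p[0],p[1],.08,0,0]))
    q=P[ok&np.all((P>[.4,.2,.008])&(P<[.53,.35,.03]),-1)]
    print('plate',len(q),ls(lambda v:box((q-[v[0],v[1],.01])@rz(v[2]),[.04,.04,.01]),[.472,.273,0.]))
E
```

```text
[0.47398654 0.2723854  0.16522064] [ 9.99998811e-01  8.77882225e-04 -9.88458829e-04  7.93668771e-04] 0.03186739804608301 24.999501407146454 [-0.07183452 -0.24528044 -1.92499915] [ 5.00821372e-01  3.12630088e-01  1.70394867e+00 -4.93028339e-04
  1.12750984e+00  2.07007395e+00]
scene 192 (array([0.47256494, 0.2708033 , 0.08217585, 0.00369321, 0.00557309]), np.float64(0.0010704074643852614))
plate 696 (array([ 0.47402037,  0.27098786, -0.04919034]), np.float64(0.001451360285267135))
top 29 (array([ 0.47798439,  0.26181301,  0.08132265, -0.49985351,  0.09080756]), np.float64(0.0008888392381941551))
plate 135 (array([ 0.47641405,  0.27375322, -0.05739707]), np.float64(0.0015012162950158968))
```

>>> carry_out(motion=[0.001,0,0.015,0,0,0,255,0.001,0,0.03,0,0,0,255,0.001,0,0.043,0,0,0,255,0.001,0,0.052,0,0,0,255,0.001,0,0.057,0,0,0,255,0.001,0,0.059,0,0,0,255,0.001,0,0.06,0,0,0,255,0.001,0,0.061,0,0,0,255,0.001,0,0.061,0,0,0,255])

```text
t: 30.45
position: [0.4749, 0.2726, 0.1042]
eef_rot: [1.0, 0.001, -0.001, 0.001]
wrist_force: [-0.5, 0.6, -3.4]
finger_gap: 0.0314
grip_force: 25.0
```

>>> carry_out(motion=[0,0,0.0004,0,0,0,255,0,0,0.0008,0,0,0,255,0,0,0.0008,0,0,0,255])

```text
t: 30.82
position: [0.4751, 0.2727, 0.1038]
eef_rot: [1.0, 0.001, -0.001, 0.001]
wrist_force: [-0.4, -0.6, 1.3]
finger_gap: 0.0314
grip_force: 25.0
```

>>> carry_out(motion=[0,0,0.0006,0,0,0,255,0,0,0.0006,0,0,0,255])

```text
t: 31.08
position: [0.4752, 0.2726, 0.1037]
eef_rot: [1.0, 0.001, -0.0, 0.0]
wrist_force: [-0.8, -2.2, 6.3]
finger_gap: 0.0317
grip_force: 25.0
```

```bash
python3 - <<'E'
from seepost import *
s=get_state(); p,r=cur(); print(p,s['wrist_force'])
D=views()
for c in ('scene',):
    f,P,ok=D[c]
    q=P[ok&(np.hypot(P[...,0]-p[0],P[...,1]-p[1])<.026)&(P[...,2]>.03)&(P[...,2]<.1)]
    print(c,len(q),ls(lambda v:post(q-v[:3]),[p[0],p[1],.02]))
crops('s10.png',[[.4745,.272,.02],[.4745,.272,.14]],[.475,.272,.08],35,5.7)
E
```

```text
[0.47522925 0.27264947 0.10371585] [-0.78885929 -2.18884794  6.3467392 ]
scene 88 (array([0.47345355, 0.27163613, 0.03096014]), np.float64(0.0008236429639426556))
```

View pics/s10.png

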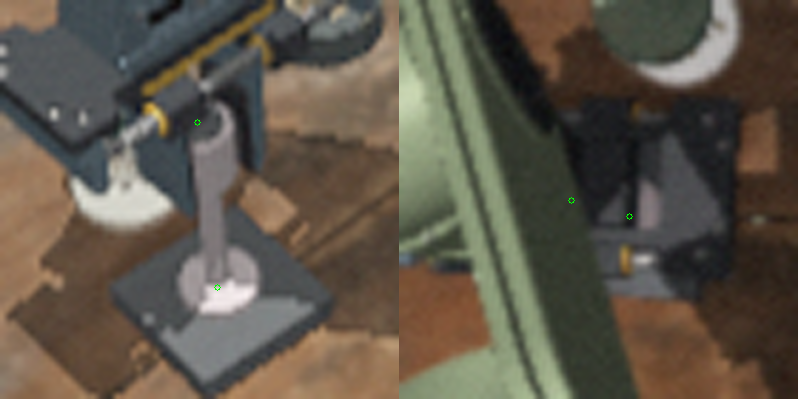

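The post stands on the plate, its foot centred (scene crop 218,283). I release it slowly and retreat upward.

>>> carry_out(motion=[0,0,0,0,0,0,165,0,0,0,0,0,0,160,0,0,0,0,0,0,150,0,0,0,0,0,0,120,0,0,0,0,0,0,60,0,0,0,0,0,0,0,0,0,0,0,0,0,0,0,0,0,0,0,0,0], newtons=5)

```text
t: 32.28
position: [0.4749, 0.2726, 0.1026]
eef_rot: [1.0, 0.001, -0.001, 0.001]
wrist_force: [0.1, -0.2, -0.1]
finger_gap: 0.0847
grip_force: 0.0
```

>>> carry_out(motion=[0,0,-0.01,0,0,0,0,0,0,-0.03,0,0,0,0,0,0,-0.07,0,0,0,0,0,0,-0.12,0,0,0,0,-0.03,0.05,-0.16,0,0,0,0,-0.07,0.1,-0.16,0,0,0,0,-0.1,0.15,-0.16,0,0,0,0,-0.1,0.15,-0.16,0,0,0,0])

```text
t: 33.28
position: [0.3732, 0.1203, 0.2642]
eef_rot: [1.0, -0.001, -0.0, 0.001]
wrist_force: [1.2, 0.4, 0.8]
finger_gap: 0.0915
grip_force: 0.0
```

```bash
python3 - <<'E'
from seepost import *
D=views()
for c in D:
    f,P,ok=D[c]
    q=P[ok&(np.hypot(P[...,0]-.4745,P[...,1]-.272)<.03)&(P[...,2]>.03)&(P[...,2]<.155)]
    print(c,len(q),ls(lambda v:post((q-[v[0],v[1],.02])@R.from_euler('xy',v[2:]).as_matrix()),[.4745,.272,0,0]))
    q=P[ok&np.all((P>[.4,.2,.008])&(P<[.53,.35,.024]),-1)]
    print(' plate',len(q),ls(lambda v:box((q-[v[0],v[1],.01])@rz(v[2]),[.04,.04,.01]),[.472,.273,0.]))
    for n in ('jar','knob','block','bearing','tape','pick_grip'):
        for q in regions_of(c,n)[:1]: print(' ',n,np.round(q['extent'],0),np.round(np.median(P[q['pixels']&ok],0),3))
s=get_state(); print(s['position'],s['t'])
E
```

```text
scene 270 (array([0.47396435, 0.27151254, 0.00861161, 0.0043169 ]), np.float64(0.0011354147296936323))
 plate 545 (array([ 0.47391199,  0.271164  , -0.04568608]), np.float64(0.0011816980927574078))
  jar [186. 252.  19.  31.] [0.557 0.264 0.066]
  knob [306. 176.   7.  17.] [ 0.568 -0.267  0.022]
  block [184. 208.  27.  31.] [0.751 0.124 0.029]
  bearing [266. 208.  19.  18.] [ 0.563 -0.073  0.016]
  tape [221. 229.  21.  21.] [0.585 0.106 0.023]
  pick_grip [347. 158.  22.  22.] [ 0.413 -0.272  0.199]
top 181 (array([ 4.75274991e-01,  2.73247028e-01, -9.01703847e-03, -1.94006788e-04]), np.float64(0.0010602751249619985))
 plate 536 (array([ 0.47567407,  0.27387508, -0.04254784]), np.float64(0.001354653581496194))
  jar [163. 193.  20.  24.] [0.569 0.248 0.08 ]
  knob [347. 198.  22.  17.] [ 0.575 -0.267  0.047]
  block [215. 133.  24.  39.] [0.759 0.123 0.03 ]
  bearing [278. 197.  21.  14.] [ 0.571 -0.071  0.016]
  tape [217. 190.  21.  23.] [0.591 0.105 0.024]
  pick_grip [360. 243.  34.  50.] [ 0.421 -0.271  0.201]
[0.37551363 0.12279238 0.26290711] 33.975
```

The post is upright and centred on the plate to within 1 mm in both views, the pick is on its rest, and the bystanders are unmoved. I hand in.

```bash
python3 -c "from bench import hand_in; print(hand_in())"
```

```text
the job is handed in; nothing more can be done
None
```

The job is handed in: the post stands upright in the middle of the iron plate (within about 1 mm in both camera views), the pick is back on its rest, and the jar, knob, wood block, bearing and tape roll show no movement in the camera measurements.

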